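# Hang up the belt guard and hold the wheel's belt tensioner back

## Task

I want to put a new belt on the little pottery wheel's drive: first hang the white belt guard over the drying rail, so that it straddles the bar and hangs free, and let go of it. Then, with the gripper, push the sprung tensioner arm back by its roller, well past its ratchet click, and hold it there: the click does not lock, so finish while still holding it compressed, without letting go. Leave the cup, the jar and the bowl where they are.

Things in the scene. Friction and masses are not known exactly. Their poses are not given: they have to be found in the camera images.
- guard: White cover, an inverted U: 44 mm across (own x), 100 long (own y), two legs 4 thick and 85 tall, gap between them 36, crown 4 thick. On the crown a wooden grip 14 wide (x), 64 long (y), 40 high; total height 129. About 0.15 to 0.29 kg. Starts standing on its legs on the bench. Origin: centre of its underside, level with the feet; z up through the grip.
- guard_grip (a point): The centre of the wooden grip on the guard, 109 mm above the guard's feet, 20 mm above the crown and 20 mm below the grip's top; axes as the guard's.
- guard_crown (a point): The centre of the underside of the guard's crown, 85 mm above its feet: this rests on the bar when the guard hangs; axes as the guard's.
- rail: Drying rail: a fixed steel stand, one level round bar of 16 mm diameter, 200 mm long along its own y, on two posts at its ends. Bar centre 142 mm above the bench, bar top 150 mm. Origin on the bench under the middle of the bar.
- rail_mid (a point): The middle of the bar, on its centre line; y runs along the bar, z up.
- tensioner (a joint): Angle (rad) of the sprung steel arm on the drive plate (220 x 220 x 8 mm, fixed). 0: at rest; grows as the roller is pushed back (clockwise from above) to the hard stop at 0.6. Spring at the roller: 6.5 N at 0, 13 N at 0.6. A sprung pawl rides over a tooth from 0.16, up to 4 N extra, tips over at 0.28 and has clicked home by 0.40. It does not lock: let go, the arm springs back to 0.
- roller (a point): Centre of the tensioner's roller: upright black cylinder, diameter 26 mm, from 26 to 78 mm above the bench, at the free end of the arm; this point is 52 mm up and circles the pivot at 120 mm. Own y points from pivot to roller; pushing back moves it along own +x. In front of it (own -x) is free room for closed fingers; nothing on the drive is above 82 mm.
- pivot (a point): The axis of the tensioner arm's pivot, 52 mm above the bench, at the end of the arm away from the roller.
- cup: Bystander: white plastic cup, 72 mm across, 75 mm tall; origin at the centre of its foot.
- jar: Bystander: amber glass jar with white cap, 60 mm across, 75 mm tall; origin at the centre of its foot.
- bowl: Bystander: white ceramic bowl, 100 mm across, 40 mm tall, beyond the work; origin at the centre of its foot.

How it is judged:
By the outcome, as a careful person would: the job done as asked, in the order asked, and still so for the second after the job is handed in, while the arm keeps its last pose, push and grip.
It also fails if it takes over 53 s, if anything falls off the work surface, if the arm or the gripper's body presses on something with over 40 N, if the wrist force passes 120 N, or if a joint passes its speed limit or range.

## Robot

A 6-joint arm with a two-finger parallel gripper is mounted at the origin on the work surface. World frame = base frame: x ahead of the robot, y to its left, z up, the work surface at z = 0. Lengths are in mm, angles in rad, forces in N, time in s.
With the tool pointing down it reaches from about 300 to 750 mm from the base axis. Payload 8.5 kg.
Tool frame: the origin (TCP) lies on the centre line of the jaws, within the pads' length; the fingertips stand 17 mm ahead of it and the grasp point (between the pads) lies 2 mm behind it; z points along the fingers, y is the line along which they close (so a half turn about z gives the same grasp; the last joint's range is limited). The gripper opens to 88 mm and grips with 3 to 60 N. Pads are 18 mm wide; open, the fingers measure 123 mm over their backs; the gripper's body (75 mm by 187 mm) begins 45 mm behind the grasp point.
Start: joints at [-1.315, 0.381, 1.297, -0, 1.464, -0.215], TCP at [249.471, -490.148, 255.748] pointing down, gripper open.
Joint ranges: [-3.11, 3.11], [-0.89, 2.33], [0.22, 2.48], [-1.42, 4.56], [0.17, 2.85], [-2.88, 2.88]. Speed limits (rad/s): [2.39, 2.39, 3.14, 3.14, 3.14, 3.14].

## Interface

Orientations are given as a unit quaternion [w, x, y, z].
In Python, from rig import robot, imaging, sign_off gives the robot as it stands (robot), with the cameras (imaging) and the job as plain functions.
- The arm moves only by the tool move_tool, called after ">>>" as name([rows], argument=value, ...), one row to a line, values as JSON. Schema: {"type":"object","properties":{"moves":{"type":"array","items":{"type":"array","items":{"type":"array","items":{"type":"number"},"minItems":5,"maxItems":5},"minItems":1,"maxItems":12},"minItems":1,"maxItems":1},"grip_force":{"type":"number"},"only":{"type":"string"},"quiet":{"type":"boolean"},"lines":{"type":"string"}},"required":["moves"],"additionalProperties":false}. moves is a list that holds a single list of rows (three levels of brackets), with 1 to 12 rows, each of 5 numbers: the opening from 0.0 (shut) to 1.0 (fully open), then dx, dy, dz in mm, then a turn about the tool's z in rad; each row shifts and turns the commanded pose from where the row before left it, along the tool's axes as they then stand; what a row does not reach is not made up. A row lasts 1/8 s, in which the tool goes at most 62.5 mm and 0.188 rad, less where a joint would pass 70% of its speed; a pose out of reach is approached as far as the arm can. The fingers move at their own pace and stop on an object; grip_force is the grip in N (left out, the last holds). Time passes only in rows, so rows that do not move let the fingers close. The tool returns the time, the measured TCP pose, the force, the opening and the grip force at its end. only (a regular expression) keeps the lines of the reply that match it, lines (a string "A,B") keeps lines A to B, and quiet returns only ok. Input that does not fit is refused with a message, and nothing moves.
- robot.read_state(): the state, without advancing time (a new reading comes with each control period).
- imaging.get_image(name): name is "scene" or "top" or "wrist"; returns a dict with "frame" (400x640x3 uint8, blue, green, red), "intrinsics" (3x3 intrinsics, pixels), "eye" and "orientation" of the camera in the world; the wrist camera has in their place "mount" (4x4, takes a point from camera to tool coordinates, whose origin is the TCP and whose axes are the flange's). Camera axes: x right, y down, z forward; pixel columns grow to the right and rows downward; lengths in mm; the calibration is good to about 2 mm. A picture is of the moment at which its call begins: read the wrist's pose just before it. There is no depth.
- sign_off(): hands the job in; it is judged then, once.
The state is a dict: "t": time; "joint_pos": joint angles; "qvel": joint speeds; "joint_efforts": joint torques, N m; "tool_pos": TCP position; "tcp_rot": TCP orientation; "ft_force": force on the tool from outside, world axes, zero at the start; "torque": the same for the moment, N m; "gripper_width": opening from 0.0 (shut) to 1.0 (fully open); "grasp_force": force on a finger pad.
Only numpy, scipy, OpenCV 4.12 (cv2) and the standard library are available. Lean on these libraries where they do the work, as an engineer would, in place of code of your own. Each camera call takes 0.05 s, during which the arm holds its last target. There are 200 camera calls.

## Working session

There is one attempt and no reset: what is moved stays moved. The work goes in short steps, Python scripts to look and compute and a tool call to move; the robot and the scene stay as the last step left them, time stands still between calls to the robot, and variables do not carry over. Pictures are saved under pics/ and viewed, at most 10 in all, crops included, and the job is handed in when it is done.

```bash
mkdir -p pics; ls; python3 - <<'E'
from rig import robot, imaging, sign_off
import cv2
s=robot.read_state();print(s)
for n in("scene","top"):
    d=imaging.get_image(n);cv2.imwrite(f"pics/{n}.png",d["frame"]);print(n,d["intrinsics"],d["eye"],d["orientation"])
E
```

```text
pics
rig.py
{'t': 0.0, 'joint_pos': array([-1.31529178e+00,  3.81184864e-01,  1.29824180e+00, -1.51538140e-06,
        1.46357871e+00, -2.15300805e-01]), 'qvel': array([ 5.15616250e-04, -1.03788604e-03, -9.80643762e-05,  7.17097783e-04,
        3.64180320e-04,  4.74411819e-04]), 'joint_efforts': array([ 3.70324749e-03, -4.37919617e+01, -2.24546117e+01,  7.14959158e-02,
        3.52979719e-02, -1.16099673e-04]), 'tool_pos': array([ 249.41527344, -489.91735875,  255.1501214 ]), 'tcp_rot': array([-7.06200918e-04,  9.72420240e-01,  2.33234597e-01, -1.49513074e-05]), 'ft_force': array([-0.52568867, -0.04928603, -0.55777576]), 'torque': array([ 0.00636284,  0.00421659, -0.02707118]), 'grasp_force': 0.0, 'gripper_width': 1.0024906467430221}
scene [[365.94819444   0.         327.57390235]
 [  0.         365.94819444 199.15181413]
 [  0.           0.           1.        ]] [ 939.31260356 -495.57808402  848.74731533] [-0.30739474  0.90401201  0.27887227 -0.10247446]
top [[421.99177815   0.         324.14791152]
 [  0.         421.99177815 202.06643653]
 [  0.           0.           1.        ]] [ 436.28140413  -31.81916272 1130.45715286] [-0.07412868  0.73304179 -0.67268592  0.06817861]
```

View pics/scene.png

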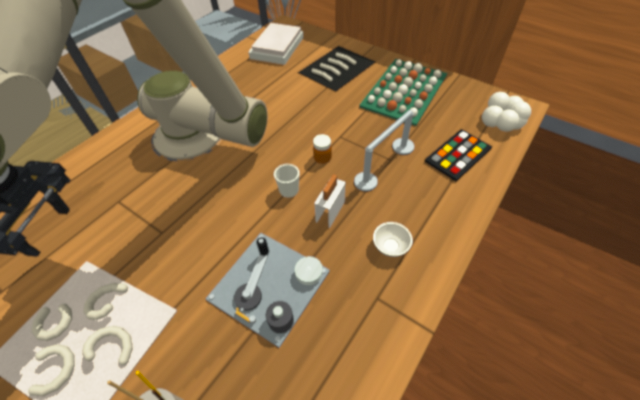

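View pics/top.png

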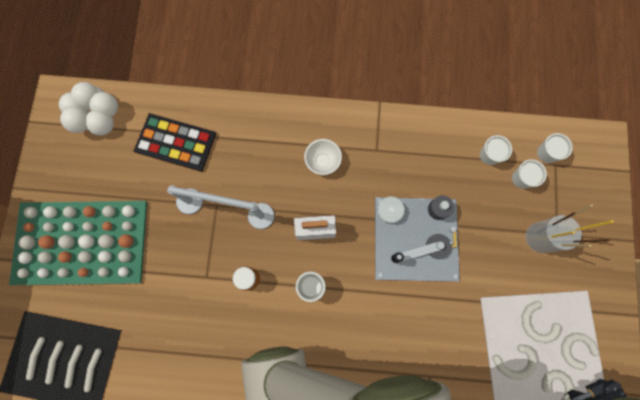

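The scene picture has the guard near (330,200), the rail from (366,180) to (405,145) and the drive plate near (268,290). The top picture has the guard at (315,227), the rail from (188,195) to (262,210) and the roller at (397,257). I'll enlarge both.

```bash
python3 - <<'E'
import cv2
a=cv2.imread("pics/top.png")[170:300,160:470];cv2.imwrite("pics/topc.png",cv2.resize(a,None,fx=2.5,fy=2.5,interpolation=cv2.INTER_CUBIC))
a=cv2.imread("pics/scene.png")[100:300,230:430];cv2.imwrite("pics/scenec.png",cv2.resize(a,None,fx=3,fy=3,interpolation=cv2.INTER_CUBIC))
E
```

```text
(no output)
```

View pics/topc.png

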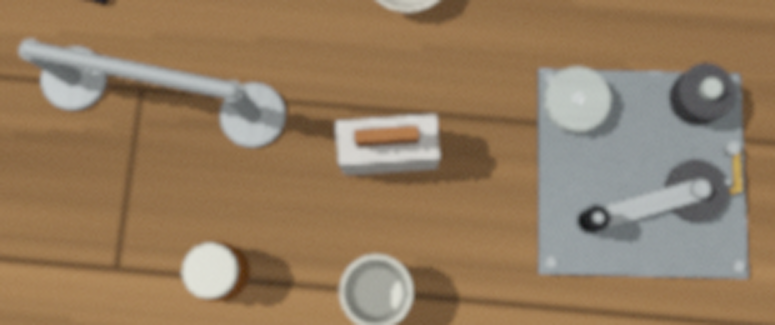

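View pics/scenec.png

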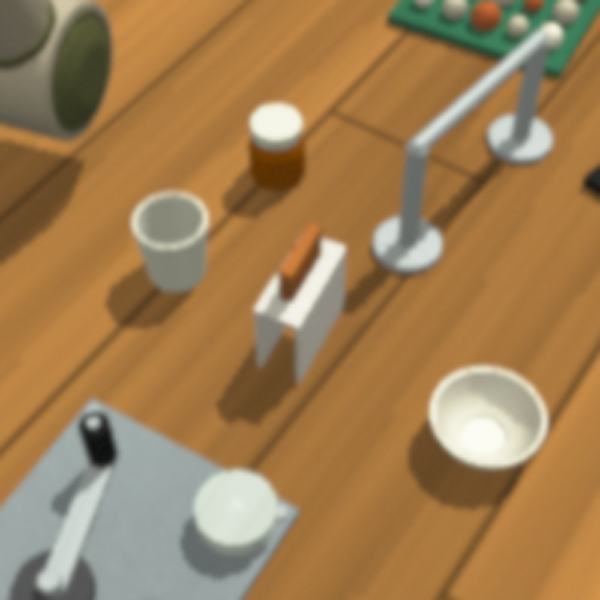

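```bash
cat > h.py <<'E'
import numpy as np
from scipy.spatial.transform import Rotation as R
CAM={'top':(421.99177815,324.14791152,202.06643653,[436.28140413,-31.81916272,1130.45715286],[-0.07412868,0.73304179,-0.67268592,0.06817861],2.5,160,170),
'scene':(365.94819444,327.57390235,199.15181413,[939.31260356,-495.57808402,848.74731533],[-0.30739474,0.90401201,0.27887227,-0.10247446],3,230,100)}
def rot(q): return R.from_quat(q,scalar_first=True).as_matrix()
def P(c,u,v,z):
    f,cx,cy,e,q,s,ox,oy=CAM[c]; u=(u+.5)/s-.5+ox; v=(v+.5)/s-.5+oy
    d=rot(q)@[(u-cx)/f,(v-cy)/f,1]; e=np.array(e); return e+d*(z-e[2])/d[2]
E
python3 - <<'E'
from h import *
np.set_printoptions(precision=1,suppress=True)
def show(n,pts,c,z):
    r=np.array([P(c,*p,z) for p in pts]);print(n,c,r[:,:2].tolist().__repr__() if 0 else r[:,:2],'mean',r.mean(0)[:2]);return r
show('crown',[(335,122),(437,115),(440,157),(338,164)],'top',89)
show('crown',[(256,312),(299,325),(345,245),(312,236)],'scene',89)
show('grip',[(357,129),(418,126),(418,139),(357,143)],'top',129)
show('grip',[(317,228),(285,285)],'scene',129)
for c,p in(('top',[(28,48),(240,92)]),('scene',[(550,36),(415,148)])):
    r=show('bar',p,c,142);print(np.linalg.norm(r[1]-r[0]),np.arctan2(*(r[0]-r[1])[[1,0]]))
show('feet',[(73,78),(252,114)],'top',4);show('feet',[(519,137),(407,243)],'scene',4)
r=show('rol,piv',[(594,217),(702,188)],'top',78);print(np.linalg.norm(r[1]-r[0]))
r=show('rol,piv',[(94,420),(48,580)],'scene',78);print(np.linalg.norm(r[1]-r[0]))
show('plate',[(539,69),(740,73),(747,275),(540,274)],'top',8)
show('cup,jar',[(376,290),(211,270)],'top',75)
show('cup,jar',[(171,220),(276,125)],'scene',75)
E
```

```text
crown top [[600.3  58.4]
 [616.1 -42.6]
 [574.2 -49. ]
 [558.6  51.2]] mean [587.3   4.5]
crown scene [[577.5 -46.6]
 [616.4 -37.3]
 [600.   60.7]
 [569.1  52.9]] mean [590.8   7.4]
grip top [[589.   33.2]
 [596.9 -24.9]
 [584.4 -25.9]
 [575.5  31.9]] mean [586.5   3.6]
grip scene [[587.   34.2]
 [600.2 -33.6]] mean [593.6   0.3]
bar top [[638.4 355.4]
 [613.  147.1]] mean [625.7 251.2]
209.9018327334629 1.4496841891071828
bar scene [[644.3 365.3]
 [613.5 154.8]] mean [628.9 260. ]
212.72054326441506 1.425401319481935
feet top [[637.5 355.3]
 [614.7 156.2]] mean [626.1 255.7]
feet scene [[635.6 359.6]
 [612.7 160.1]] mean [624.1 259.9]
rol,piv top [[ 529.  -206.2]
 [ 567.  -312.1]] mean [ 548.  -259.1]
112.48827836763289
rol,piv scene [[ 526.9 -204.6]
 [ 590.  -329.4]] mean [ 558.5 -267. ]
139.7876685562282
plate top [[ 690.2 -150. ]
 [ 704.5 -368.1]
 [ 488.6 -380.4]
 [ 471.1 -164.5]] mean [ 588.6 -265.7]
cup,jar top [[439.8   2.8]
 [445.1 166.5]] mean [442.4  84.7]
cup,jar scene [[440.3   5.3]
 [448.3 166.6]] mean [444.3  86. ]
```

>>> move_tool([
  [[1,53,-29,0,0],[1,53,-29,0,0],[1,53,-29,0,0],[1,53,-29,0,0],[1,53,-29,0,0],[1,53,-29,0,0],[1,53,-29,0,0],[1,53,-29,0,0],[1,53,-29,0,0],[1,49,-26,0,0],[1,0,0,0,-0.18],[1,0,0,0,-0.18]],
])

```text
t: 1.6
tool_pos: [588.2, 5.0, 255.0]
tcp_rot: [-0.0, 0.913, 0.407, -0.001]
ft_force: [0.1, -0.7, 0.1]
gripper_width: 1.0
grasp_force: 0.0
```

>>> move_tool([
  [[1,0,0,0,-0.18],[1,0,0,0,-0.18],[1,0,0,0,-0.18],[1,0,0,0,-0.18],[1,0,0,0,-0.175],[1,0,0,0,0],[1,0,0,0,0]],
])

```text
t: 2.48
tool_pos: [588.0, 4.3, 255.5]
tcp_rot: [-0.0, 0.652, 0.759, -0.0]
ft_force: [-0.6, 0.4, -0.1]
gripper_width: 1.001
grasp_force: 0.0
```

```bash
python3 - <<'E'
from rig import robot, imaging, sign_off
import cv2
s=robot.read_state();print(s['tool_pos'],s['tcp_rot'],s['joint_pos'],s['ft_force'])
d=imaging.get_image("wrist");cv2.imwrite("pics/w1.png",d["frame"]);print(d['intrinsics'],d['mount'])
E
```

```text
[587.99897368   4.26103142 255.54100871] [-2.01014548e-04  6.51511808e-01  7.58638458e-01 -1.14337014e-04] [-1.93932528e-01  4.48433137e-01  1.18710743e+00 -7.04049292e-07
  1.50651460e+00 -3.45577709e-01] [-0.59071575  0.38854311 -0.09819244]
[[342.58483735   0.         321.17419765]
 [  0.         342.58483735 195.88929415]
 [  0.           0.           1.        ]] [[ 4.87224145e-04 -9.65084144e-01 -2.61939607e-01  6.55617623e+01]
 [ 9.99999866e-01  4.24866037e-04  2.94696193e-04 -1.14924456e-01]
 [-1.73117380e-04 -2.61939716e-01  9.65084222e-01 -1.28401829e+02]
 [ 0.00000000e+00  0.00000000e+00  0.00000000e+00  1.00000000e+00]]
```

View pics/w1.png

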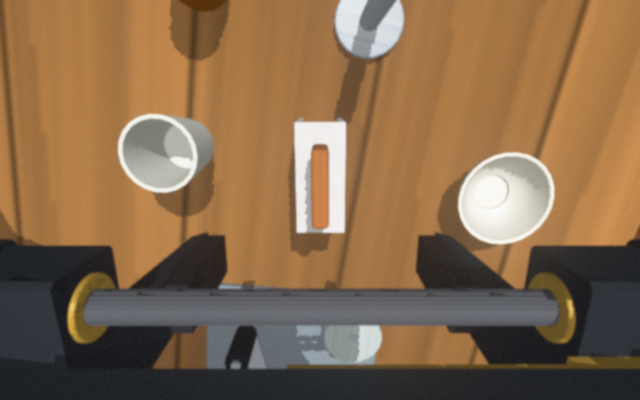

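The wrist view shows the grip centred on column 320 (rows 145–228) and the crown upright from (295,122) to (345,233), so the heading is right. I'll work out the grip's position, and the roller's from its top at about (245,332).

```bash
cat >> h.py <<'E'
K=(342.58483735,321.17419765,195.88929415)
M=np.array([[4.87224145e-04,-9.65084144e-01,-2.61939607e-01,65.5617623],[9.99999866e-01,4.24866037e-04,2.94696193e-04,-.114924456],[-1.73117380e-04,-2.61939716e-01,9.65084222e-01,-128.401829]])
def W(u,v,z,pos,q):
    d=rot(q)@M[:,:3]@[(u-K[1])/K[0],(v-K[2])/K[0],1]; e=np.array(pos)+rot(q)@M[:,3]; return e+d*(z-e[2])/d[2]
E
python3 - <<'E'
from h import *
np.set_printoptions(precision=1,suppress=True)
p=[588,4.26,255.5];q=[-2.0e-4,.651512,.758638,-1.1e-4]
for z,l in((129,[(320,151),(320,228)]),(89,[(294,122),(346,122),(344,233),(296,233)])):
    r=np.array([W(*a,z,p,q) for a in l]);print(r,r.mean(0))
E
```

```text
[[582.3  34.8 129. ]
 [591.5 -25.5 129. ]] [586.9   4.7 129. ]
[[557.7  50.3  89. ]
 [601.   56.9  89. ]
 [616.2 -41.8  89. ]
 [572.6 -48.5  89. ]] [586.9   4.2  89. ]
```

>>> move_tool([
  [[1,0,-1,48,0],[1,0,0,48,0],[1,0,0,30,0],[1,0,0,18,0],[1,0,0,0,0],[0,0,0,0,0],[0,0,0,0,0],[0,0,0,0,0],[0,0,0,0,0],[0,0,0,0,0],[0,0,0,0,0]],
], grip_force=35)

```text
t: 3.9
tool_pos: [587.1, 4.1, 111.7]
tcp_rot: [-0.0, 0.65, 0.76, 0.0]
ft_force: [-0.5, -0.2, -0.3]
gripper_width: 0.341
grasp_force: 0.0
```

>>> move_tool([
  [[0,0,0,0,0],[0,0,0,0,0],[0,0,0,0,0],[0,0,0,0,0],[0,0,0,0,0],[0,0,0,0,0]],
], grip_force=35)

```text
t: 4.65
tool_pos: [587.1, 4.1, 111.7]
tcp_rot: [-0.0, 0.65, 0.76, -0.0]
ft_force: [0.7, 0.1, -0.2]
gripper_width: 0.153
grasp_force: 35.0
```

>>> move_tool([
  [[0,0,0,-20,0],[0,0,0,-40,0],[0,0,0,-40,0],[0,0,0,-40,0],[0,0,0,-30,0],[0,0,0,-20,0],[0,0,0,0,0.135],[0,0,0,0,0.138],[0,0,0,0,0],[0,0,0,0,0]],
])

```text
t: 5.9
tool_pos: [587.0, 4.1, 301.6]
tcp_rot: [-0.0, 0.747, 0.665, -0.0]
ft_force: [-0.3, 0.4, -1.1]
gripper_width: 0.158
grasp_force: 35.0
```

>>> move_tool([
  [[0,25,2,0,0],[0,40,2,0,0],[0,40,2,0,0],[0,23,3,0,0],[0,0,0,0,0],[0,0,0,0,0],[0,0,0,0,0]],
])

```text
t: 6.78
tool_pos: [611.1, 129.0, 301.8]
tcp_rot: [0.0, 0.748, 0.664, -0.0]
ft_force: [-0.4, -0.9, -1.4]
gripper_width: 0.156
grasp_force: 35.0
```

```bash
python3 - <<'E'
from rig import robot, imaging, sign_off
import cv2
s=robot.read_state();print(s['tool_pos'],s['tcp_rot'])
d=imaging.get_image("wrist");cv2.imwrite("pics/w2.png",d["frame"])
E
```

```text
[611.10745708 128.97867937 301.81997617] [ 6.56120054e-05  7.47958370e-01  6.63745632e-01 -9.16574556e-05]
```

View pics/w2.png

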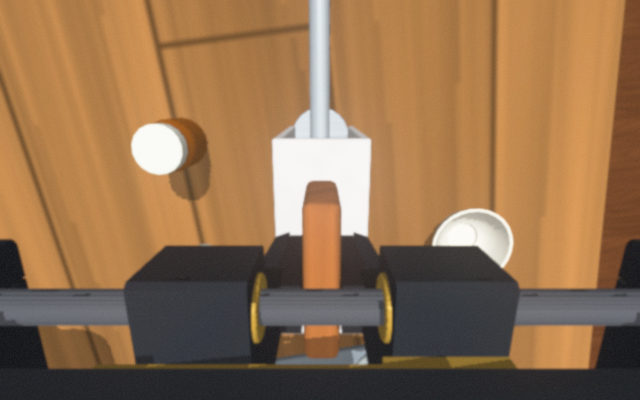

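The wrist view shows the bar running straight up from (320,135) to (319,0), in line with the held guard centred on column 321. I'll check that in numbers.

```bash
python3 - <<'E'
from h import *
p=[611.107,128.979,301.82];q=[6.6e-5,.747958,.663746,-9.2e-5]
Rm=rot(q)
for a in((319,0),(320,135)):
    w=W(*a,142,p,q);print(w,Rm.T@(w-p))
print(Rm.T@([626,257,302]-np.array(p)))
E
```

```text
[626.07201507 268.65246649 142.        ] [140.49802095  -1.74209314 159.78839926]
[614.80930843 168.58742161 142.        ] [ 39.80366816  -1.02895286 159.81106285]
[128.88359057  -0.43206779  -0.20901948]
```

>>> move_tool([
  [[0,25,-1,0,0],[0,40,-1,0,0],[0,40,0,0,0],[0,23,0,0,0],[0,0,0,0,0],[0,0,0,0,0],[0,0,0,40,0],[0,0,0,40,0],[0,0,0,30,0],[0,0,0,10,0],[0,0,0,0,0],[0,0,0,0,0]],
])

```text
t: 8.32
tool_pos: [624.7, 257.3, 183.5]
tcp_rot: [0.001, 0.748, 0.664, 0.001]
ft_force: [0.3, 0.1, -1.2]
gripper_width: 0.158
grasp_force: 35.0
```

>>> move_tool([
  [[0,0,0,4,0],[0,0,0,1.5,0],[0,0,0,1,0],[0,0,0,0,0]],
])

```text
t: 8.82
tool_pos: [624.2, 257.5, 176.7]
tcp_rot: [0.0, 0.748, 0.664, 0.001]
ft_force: [-1.4, -1.6, 5.9]
gripper_width: 0.154
grasp_force: 35.0
```

>>> move_tool([
  [[0.6,0,0,0,0],[0.6,0,0,0,0],[0.6,0,0,0,0],[0.6,0,0,0,0],[0.6,0,0,0,0],[0.6,0,0,0,0]],
])

```text
t: 9.57
tool_pos: [624.2, 257.5, 175.2]
tcp_rot: [-0.0, 0.748, 0.664, 0.0]
ft_force: [0.4, 0.4, -0.3]
gripper_width: 0.599
grasp_force: 0.0
```

>>> move_tool([
  [[0.6,0,0,-20,0],[0.6,0,0,-40,0],[0.6,0,0,-40,0],[0.6,-50,0,0,0],[0.6,-60,0,0,0],[0.6,-30,0,0,0],[0.6,0,0,0,0],[0.6,0,0,0,0]],
])

```text
t: 10.58
tool_pos: [607.8, 119.2, 275.3]
tcp_rot: [-0.0, 0.747, 0.664, 0.0]
ft_force: [-0.0, 1.0, 0.2]
gripper_width: 0.598
grasp_force: 0.0
```

```bash
python3 - <<'E'
from rig import robot, imaging, sign_off
import cv2
s=robot.read_state();print(s['tool_pos'],s['tcp_rot'],s['joint_pos'])
a=imaging.get_image("wrist")["frame"];b=imaging.get_image("scene")["frame"][100:340,200:440]
cv2.imwrite("pics/w3.png",cv2.hconcat([cv2.resize(a,(440,275)),cv2.resize(b,(275,275))]))
E
```

```text
[607.75586831 119.17509631 275.29824292] [-5.76217933e-05  7.47429060e-01  6.64341601e-01  1.86433388e-04] [2.62769926e-03 4.94367277e-01 1.05233947e+00 3.33410145e-04
 1.59468290e+00 1.20206815e-01]
```

View pics/w3.png

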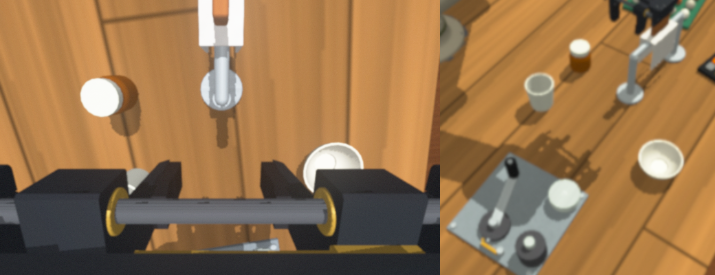

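The wrist half shows the guard straddling the bar at (220,20) of the picture. The scene half shows it hanging free, with the jar, cup and bowl unmoved. Next is the roller.

>>> move_tool([
  [[0,-50,-14,0,0],[0,-50,-14,0,0],[0,-50,-14,0,0],[0,-50,-14,0,0],[0,-50,-14,0,0],[0,-50,-14,0,0],[0,-50,-14,0,0]],
], grip_force=30)

```text
t: 11.55
tool_pos: [469.0, -218.3, 275.3]
tcp_rot: [0.0, 0.747, 0.665, 0.0]
ft_force: [1.3, -0.0, 0.5]
gripper_width: 0.007
grasp_force: 0.0
```

>>> move_tool([
  [[0,0,0,0,0.186],[0,0,0,0,0.186],[0,0,0,0,0.186],[0,0,0,0,0.186],[0,0,0,0,0.186],[0,0,0,0,0.186],[0,0,0,0,0.186],[0,0,0,0,0],[0,0,0,0,0],[0,0,0,0,0]],
])

```text
t: 12.8
tool_pos: [469.3, -217.4, 275.2]
tcp_rot: [-0.0, 0.997, 0.076, -0.0]
ft_force: [-0.3, -1.0, -0.2]
gripper_width: 0.001
grasp_force: 0.0
```

```bash
python3 - <<'E'
from rig import robot, imaging, sign_off
import cv2
s=robot.read_state();print(s['tool_pos'],s['tcp_rot'],s['joint_pos'])
a=imaging.get_image("wrist")["frame"];cv2.imwrite("pics/w4.png",a)
E
```

```text
[ 469.29060093 -217.4496966   275.23829482] [-1.05457123e-05  9.97070793e-01  7.64841997e-02 -1.34814721e-06] [-6.63089642e-01  3.08969381e-01  1.34989347e+00  1.38164954e-05
  1.48274601e+00  7.54587536e-01]
```

View pics/w4.png

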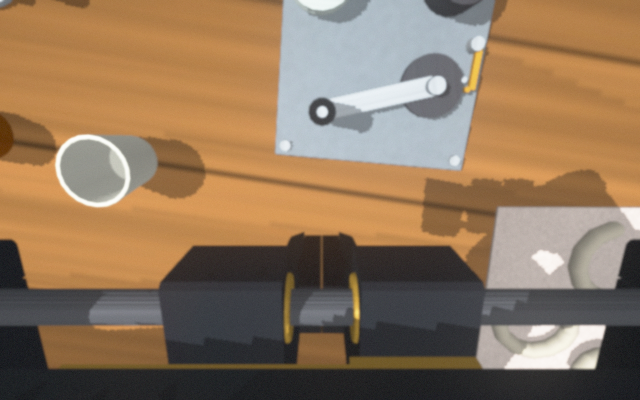

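The wrist view shows the roller's top at (322,111) and the pivot cap at (437,86). In front of the roller is clear bench and plate.

```bash
python3 - <<'E'
from h import *
np.set_printoptions(precision=3,suppress=True)
p=np.array([469.29,-217.45,275.24]);q=[0,.997071,.076484,0];Rm=rot(q)
r=W(322,111,78,p,q)
for z in(30,50,66,82):
    v=W(437,86,z,p,q);print(z,r,v,np.linalg.norm((r-v)[:2]))
v=W(437,86,70,p,q);u=(r-v)[:2];u/=np.linalg.norm(u);pv=r[:2]-120*u
print('piv',pv,'own yaw',np.arctan2(-u[0],u[1]),'tool yaw',2*np.arctan2(q[2],q[1]))
for th in(0,.2,.4,.5,.55):
    c,s=np.cos(th),np.sin(th);ut=np.array([[c,s],[-s,c]])@u;xt=np.array([ut[1],-ut[0]])
    ro=pv+120*ut; t=np.r_[ro,57]; f=np.r_[ro-22*xt,57]
    print(th,ro,'roller in tool',(Rm.T@(t-p)),'own-x in tool',Rm.T@np.r_[xt,0])
E
```

```text
30 [ 527.069 -209.249   78.   ] [ 569.265 -323.807   30.   ] 122.08283290588813
50 [ 527.069 -209.249   78.   ] [ 567.381 -317.573   50.   ] 115.58218391465479
66 [ 527.069 -209.249   78.   ] [ 565.873 -312.586   66.   ] 110.38269604533075
82 [ 527.069 -209.249   78.   ] [ 564.366 -307.598   82.   ] 105.18427218709921
piv [ 569.343 -321.556] own yaw 0.36000995818320736 tool yaw 0.15311750347679662
0 [ 527.069 -209.249] roller in tool [ 58.353   0.707 218.24 ] own-x in tool [ 0.979 -0.205  0.   ]
0.2 [ 550.223 -203.089] roller in tool [ 82.177  -1.849 218.24 ] own-x in tool [ 1.    -0.007  0.   ]
0.4 [ 574.14  -201.652] roller in tool [106.033   0.378 218.24 ] own-x in tool [0.981 0.192 0.   ]
0.5 [ 586.087 -202.73 ] roller in tool [117.675   3.266 218.24 ] own-x in tool [0.957 0.289 0.   ]
0.55 [ 592.004 -203.715] roller in tool [123.374   5.142 218.24 ] own-x in tool [0.942 0.336 0.   ]
```

>>> move_tool([
  [[0,0,0,50,0],[0,0,0,60,0],[0,0,0,60,0],[0,0,0,30,0],[0,0,0,18,0],[0,0,0,0,0],[0,15,0,0,0],[0,10,0,0,0],[0,0,0,0,0]],
], grip_force=40)

```text
t: 13.98
tool_pos: [495.0, -213.7, 57.8]
tcp_rot: [0.001, 0.997, 0.076, 0.001]
ft_force: [-0.1, 0.2, -0.0]
gripper_width: 0.004
grasp_force: 0.0
```

>>> move_tool([
  [[0,5,0,0,0],[0,5,0,0,0],[0,5,0,0,0],[0,5,0,0,0],[0,0,0,0,0],[0,0,0,0,0]],
])

```text
t: 14.72
tool_pos: [512.1, -209.9, 56.8]
tcp_rot: [-0.001, 0.997, 0.076, -0.002]
ft_force: [-8.6, 2.1, 4.1]
gripper_width: 0.0
grasp_force: 4.0
```

>>> move_tool([
  [[0,8,0,0,0],[0,8,0,0,0],[0,8,0,0,0],[0,8,0,0,0],[0,8,1,0,0],[0,6,1,0,0],[0,4,1,0,0],[0,0,0,0,0],[0,0,0,0,0],[0,0,0,0,0]],
])

```text
t: 15.98
tool_pos: [560.7, -204.3, 55.9]
tcp_rot: [-0.003, 0.997, 0.076, -0.004]
ft_force: [-10.8, 5.1, 0.9]
gripper_width: 0.008
grasp_force: 5.3
```

```bash
python3 - <<'E'
from rig import robot, imaging, sign_off
import cv2
from h import *
s=robot.read_state();p,q=s['tool_pos'],s['tcp_rot'];print(p,q,s['ft_force'],s['joint_pos'])
a=imaging.get_image("wrist")["frame"];b=imaging.get_image("scene")["frame"]
cv2.imwrite("pics/w5.png",cv2.hconcat([cv2.resize(a,(400,250)),cv2.resize(b[200:360,180:360],(281,250))]))
E
```

```text
[ 560.65490893 -204.30084678   55.86275902] [-0.00276067  0.9971259   0.07559908 -0.00413586] [-10.83276097   5.08271162   0.93189663] [-5.47510914e-01  6.68699171e-01  1.41779474e+00 -3.93337489e-04
  1.06503804e+00  8.72133261e-01]
```

View pics/w5.png

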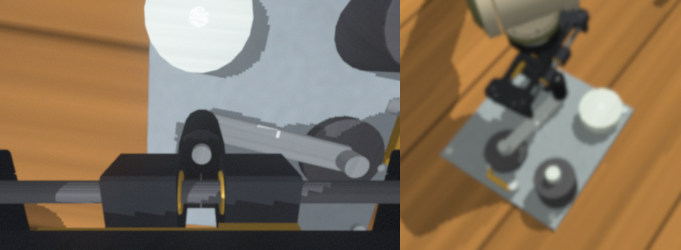

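The wrist half shows the roller's cap at (202,154) against the shut fingers, with the arm now swinging back to the pivot cap at (357,166). I'll compute the angle.

```bash
python3 - <<'E'
from h import *
p=[560.65,-204.30,55.86];q=[-.00276,.997126,.0756,-.00414]
r=W(202/.625,154/.625,78,p,q);pv=np.array([569.3,-321.6])
d=r[:2]-pv;print(r,np.hypot(*d),.36+np.arctan2(d[0],d[1]),rot(q).T@(r-p))
E
```

```text
[ 579.97965448 -202.0999759    78.        ] 119.97629257352065 0.44913268079784097 [ 19.26622488   0.60323807 -22.29582766]
```

>>> move_tool([
  [[0,3,1,0,0],[0,3,1,0,0],[0,3,0,0,0],[0,0,0,0,0],[0,0,0,0,0],[0,0,0,0,0],[0,0,0,0,0],[0,0,0,0,0]],
])

```text
t: 17.08
tool_pos: [569.8, -205.4, 55.8]
tcp_rot: [-0.002, 0.997, 0.076, -0.004]
ft_force: [-12.5, 3.6, 0.6]
gripper_width: 0.009
grasp_force: 5.9
```

```bash
python3 - <<'E'
from rig import robot, imaging, sign_off
import cv2
s=robot.read_state();print(s['tool_pos'].tolist(),s['tcp_rot'].tolist())
a=imaging.get_image("wrist")["frame"][60:340,180:600];t=imaging.get_image("top")["frame"][170:310,160:470]
cv2.imwrite("pics/w6.png",cv2.vconcat([cv2.resize(a,(450,300)),cv2.resize(t,(450,203))]))
E
```

```text
[569.769653894999, -205.38634707194524, 55.79887259241394] [-0.0024072386072234845, 0.9971313118711382, 0.07553355965844755, -0.004246581419749422]
```

View pics/w6.png

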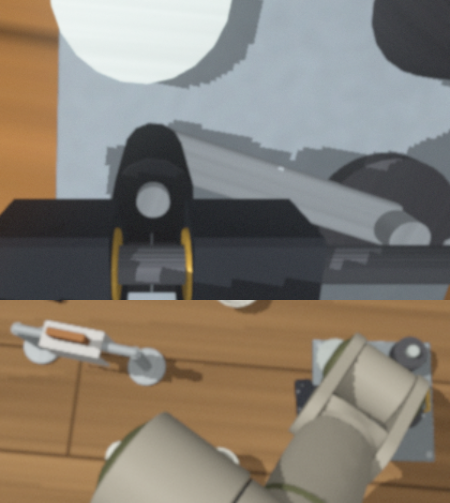

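The roller is still centred against the fingers, cap at (153,200). It has gone 9 mm further, to about 0.525 rad, at 13 N. The guard hangs on the rail, as the lower half shows at (72,340).

```bash
python3 -c "
from rig import robot, imaging, sign_off
print(sign_off())"
```

```text
the job is handed in; nothing more can be done
None
```

The guard hangs free over the drying rail, and the gripper is still holding the tensioner back at about 0.52 rad, past the click (home by 0.40) and short of the 0.6 stop; the cup, jar and bowl were left alone, and I handed the job in at about 17 s (no verdict was shown).

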